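Change over the sample trays

TASK

Change over the trays of the two sample loaders: first push the empty tray fully home under its hood, then hook a fingertip behind the lip of the tray that carries the two small bottles and draw it out along its rails as far as it goes; the two trays must never be out together. Work with the fingertips only, without pinching, gripping or lifting anything; do not press on the two bottles, which must stay standing in their pockets, and leave everything else where it stands.

Things in the scene. Friction and masses are not known exactly. Their poses are not given: they have to be found in the camera images.
- loader_loaded: a slim loader fixed to the bench: aluminium base 260 x 96 mm, a guide rail along each side (top 20 mm above the bench), and a clear-topped hood over the rear 70 mm (top 76 mm up, front edge at x = +60 mm). Origin: centre of the base, on the bench; x from front to rear along the rails, z up. This one holds the tray with two bottles.
- loader_empty: a slim loader fixed to the bench: aluminium base 260 x 96 mm, a guide rail along each side (top 20 mm above the bench), and a clear-topped hood over the rear 70 mm (top 76 mm up, front edge at x = +60 mm). Origin: centre of the base, on the bench; x from front to rear along the rails, z up. This one holds the empty tray.
- tray_loaded (a joint): the sliding tray of this loader. 0 = fully home at the rear stop, 0.11 m = fully out against the front stop; grows as it is drawn out towards the loader's front (-x of the loader). Sliding friction about 2.5 N and damping of about 8 N per m/s; no spring, it stays where it is left. It starts home and carries the two bottles.
- tray_empty (a joint): the sliding tray of this loader. 0 = fully home at the rear stop, 0.11 m = fully out against the front stop; grows as it is drawn out towards the loader's front (-x of the loader). Sliding friction about 2.5 N and damping of about 8 N per m/s; no spring, it stays where it is left. It starts part-way out, 50 to 100 mm.
- lip_loaded (a point): middle of the top edge of the tray's front lip, 40 mm above the bench, axes as the loader's. The lip is an upright plate 80 mm wide and 8 mm thick (4 mm either side of this point), rising 26 mm above the tray's floor (floor top 14 mm above the bench). Behind it is a clear finger well: 72 mm to the hood's edge when home, 80 mm to the pocket walls. At home this point is at x = -16 mm in the loader's frame.
- lip_empty (a point): middle of the top edge of the tray's front lip, 40 mm above the bench, axes as the loader's. The lip is an upright plate 80 mm wide and 8 mm thick (4 mm either side of this point), rising 26 mm above the tray's floor (floor top 14 mm above the bench). Behind it is a clear finger well: 72 mm to the hood's edge when home, 80 mm to the pocket walls. At home this point is at x = -16 mm in the loader's frame.
- pocket_left (a point): floor centre of a pocket on the loaded tray, at y = +18 mm of the loader and 105 mm behind the lip's middle; 33 x 35 mm, walls 14 mm high
- pocket_right (a point): floor centre of a pocket on the loaded tray, at y = -18 mm of the loader and 105 mm behind the lip's middle; 33 x 35 mm, walls 14 mm high
- bottle_brown: a small brown bottle with a white cap, 27 mm across and 50 mm tall, standing loose in pocket_left under the hood; origin at its underside
- bottle_white: a small white bottle with a red cap, 25 mm across and 45 mm tall, standing loose in pocket_right under the hood; origin at its underside
- marker: a red marker lying flat, 141 mm long, 13 mm high, between the loaders; a bystander, to be left alone; origin at its underside
- small_bottle: a small white bottle 25 mm across, 45 mm tall, standing on the bench between the loaders; a bystander, to be left alone; origin at its underside
- reagent_bottle: a brown bottle 48 mm across, 78 mm tall, at the back between the loaders; a bystander, to be left alone; origin at its underside
- usb_stick: a USB stick 50 x 17 x 8 mm lying on the bench near the robot; a bystander, to be left alone; origin at its underside
- timer: a bench timer 64 x 44 x 33 mm at the right; a bystander, to be left alone; origin at its underside

How it is judged:
On the way, in this order (a step that is already met when the one before it is completed fails the run):
1. the empty tray is fully home (within 6 mm) while the loaded one is still in (less than 20 mm out) (value of joint tray_empty below 0.006 m and value of joint tray_loaded below 0.02 m), for 0.2 s.
2. the loaded tray is drawn out to its stop (within 7 mm) (value of joint tray_loaded above 0.103 m), for 0.2 s.
At the end, for the whole second after the job is handed in: The empty tray is home within 6 mm, the loaded tray is out within 7 mm of its stop (0.103 m or more), both bottles stand upright (within 0.15 rad) and still on the tray's floor, each within 12 mm of its pocket's centre, and no bystander has moved more than 20 mm (value of joint tray_empty below 0.006 m and value of joint tray_loaded above 0.103 m and horizontal distance between bottle_brown and pocket_left below 0.012 m and angle between each of bottle_brown, bottle_white's own z axis and vertical below 0.15 rad and height (world z) of each of bottle_brown, bottle_white below 0.02 m and linear speed of each of bottle_brown, bottle_white below 0.02 m/s and horizontal distance between bottle_white and pocket_right below 0.012 m and distance of each of marker, small_bottle, reagent_bottle, usb_stick, timer from where it was at the start of the episode below 0.02 m); the robot touches nothing.
It fails at once if both trays stand out at once (loaded more than 20 mm out while the empty one is more than 15 mm out) (value of joint tray_loaded above 0.02 m and value of joint tray_empty above 0.015 m).
It fails at once if a bottle is lifted or carried out of its pocket, or tipped (height (world z) of any of bottle_brown, bottle_white above 0.026 m or angle between any of bottle_brown, bottle_white's own z axis and vertical above 0.5 rad).
It fails at once if a bottle on the tray is pressed by the fingers (more than 2 N) (contact force between the fingers and bottle_brown above 2 N or contact force between the fingers and bottle_white above 2 N).
It fails at once if a lip is pinched: fingers press on its front and back at once (more than 2 N on each) ((contact force between the fingers and tray_loaded_c0 above 2 N and contact force between the fingers and tray_loaded_c1 above 2 N) or (contact force between the fingers and tray_empty_c0 above 2 N and contact force between the fingers and tray_empty_c1 above 2 N)).
It fails at once if a bystander is shifted by more than 20 mm (distance of any of marker, small_bottle, reagent_bottle, usb_stick, timer from where it was at the start of the episode above 0.02 m).
It also fails if it takes over 48 s, if anything falls off the work surface, if the arm or the gripper's body presses on something with over 40 N, if the wrist force passes 120 N, or if a joint passes its speed limit or range.

ROBOT

A 6-joint arm with a two-finger parallel gripper is mounted at the origin on the work surface; the furniture and walls round the work are solid. World frame = base frame: x ahead of the robot, y to its left, z up, the work surface at z = 0. Lengths are in m, angles in rad, forces in N, time in s.
With the tool pointing down it reaches from about 0.275 to 0.75 m from the base axis. Payload 10.2 kg.
Tool frame: the origin (TCP) lies midway between the tips of the shut fingers; the grasp point (between the pads) lies manip.tcp_to_grasp behind it (manip.tcp_to_grasp is the distance from the TCP to the grasp point, in m); z points along the fingers, y is the line along which they close (so a half turn about z gives the same grasp; the last joint's range is limited). The gripper opens to 88 mm and grips with 3 to 60 N. Pads are 18 mm wide; open, the fingers measure 123 mm over their backs; the gripper's body (75 mm by 187 mm) begins 45 mm behind the grasp point.
Start: joints at [0.883, 0.313, 1.498, -0, 1.331, -0.223], TCP at [0.235, 0.469, 0.239] pointing down, gripper open.
Joint ranges: [-2.94, 2.94], [-0.97, 2.17], [0.19, 2.56], [-1.23, 4.37], [0.02, 3.11], [-2.88, 2.88]. Speed limits (rad/s): [2.39, 2.39, 3.01, 3.14, 3.14, 3.14].

INTERFACE

Orientations are given as [roll, pitch, yaw] about the fixed x, y, z axes, in that order (R = Rz(yaw) Ry(pitch) Rx(roll)).
In Python, from workcell import manip gives the robot as it stands. The module is installed in compiled form; this text tells all that it offers.
- The arm moves only by the shell command python3 -m pendant 'ROWS'. ROWS is text: rows parted by semicolons, each of 7 numbers parted by spaces: the shift along the world's x, y, z in m, then the turn, a rotation vector about the world's x, y, z in rad, then the closure, from 0 (fully open) to 1 (shut). In form: tx ty tz ax ay az claw; .... A call has 1 to 20 rows; each row is the pose to reach, as a shift and turn from the pose commanded when the call began; what a row does not reach only later rows make up. A row lasts 1/8 s, in which the tool goes at most 62.5 mm and 10.7 degrees, less where a joint would pass 70% of its speed; a pose out of reach is approached as far as the arm can. A call with a gripper value outside its range is refused whole. The fingers move at their own pace and stop on an object; the grip force is fixed at half the most. Time passes only in rows, so rows that repeat a pose let the fingers close. It gives the time, the measured TCP pose, the force, the opening and the grip force at its end, in the units of the state.
- manip.observe(): the state, without advancing time (a new reading comes with each control period).
- manip.get_image(name): name is "side" or "top"; returns a dict with "img" (384x512x3 uint8, red, green, blue), "range_z" (384x512 float32, m along the optical axis (not along the pixel's ray), 0 where there is no reading), "fx", "fy", "cx", "cy" (pixels), "R" (3x3) and "t" (3): a world point X has camera coordinates R X + t. Camera axes: x right, y down, z forward; pixel columns grow to the right and rows downward; lengths in m; the calibration is good to about 2 mm. A picture is of the moment at which its call begins.
- manip.sign_off(): hands the job in; it is judged then, once.
The state is a dict: "time_s": time; "joint_pos": joint angles; "joint_vel": joint speeds; "joint_efforts": joint torques, N m; "eef_pos": TCP position; "orientation": TCP orientation; "contact_force": force on the tool from outside, world axes, zero at the start; "moment": the same for the moment, N m; "opening": finger opening in m; "gripper_force": force on a finger pad.
Only numpy, scipy, OpenCV 4.12 (cv2) and the standard library are available. Lean on these libraries where they do the work, as an engineer would, in place of code of your own. Each camera call takes 0.05 s, during which the arm holds its last target. There are 200 camera calls.

## Working session

There is one attempt and no reset: what is moved stays moved. The work goes in short steps, Python scripts to look and compute and a shell command to move; the robot and the scene stay as the last step left them, time stands still between calls to the robot, and variables do not carry over. Pictures are saved under pics/ and viewed, at most 10 in all, crops included, and the job is handed in when it is done.

```bash
mkdir -p pics
python3 - <<'E'
from workcell import manip
import cv2,numpy as np
for n in ("top","side"):
    d=manip.get_image(n); cv2.imwrite(f"pics/{n}0.png",d["img"][:,:,::-1]); np.savez(f"{n}0.npz",**d)
    print(n,d["fx"],d["cx"],d["cy"],d["R"].round(3).tolist(),d["t"].round(3))
s=manip.observe();print(s["time_s"],s["eef_pos"],s["orientation"],s["opening"],manip.tcp_to_grasp)
E
```

```text
top 479.65258632733185 251.97881058007601 190.73632932751232 [[-0.001, -1.0, -0.004], [-0.994, 0.002, -0.108], [0.108, 0.004, -0.994]] [-0.231  0.488  1.071]
side 412.50181173141334 252.1882965381676 183.6974463834836 [[-0.999, -0.036, -0.019], [0.002, 0.429, -0.903], [0.041, -0.902, -0.429]] [0.446 0.146 0.723]
0.1 [0.23518972 0.46913017 0.23820769] [-3.14046084e+00 -2.81681230e-04  2.67681493e+00] 0.08821350371768834 0.0187
```

View pics/top0.png

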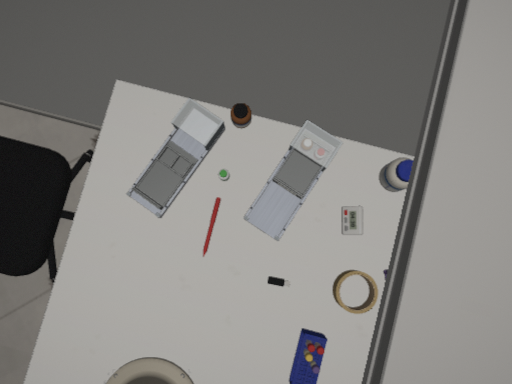

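View pics/side0.png

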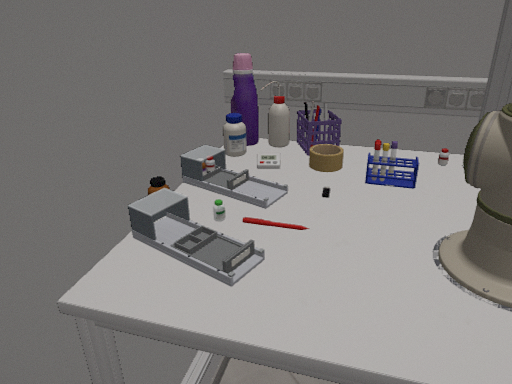

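The top picture shows the empty loader at about (178,160) and the loaded one at about (293,180). I'll enlarge both to pick out their corners.

Run:
```python
import cv2
i=cv2.imread("pics/top0.png")[90:250,115:365]
i=cv2.resize(i,None,fx=3.2,fy=3.2,interpolation=cv2.INTER_CUBIC)
for k in range(0,250,25):
    cv2.putText(i,str(115+k),(int(k*3.2),10),0,.35,(0,0,255),1); i[::8,int(k*3.2)]=(0,0,255)
for k in range(0,160,20):
    cv2.putText(i,str(90+k),(0,int(k*3.2)+4),0,.35,(0,0,255),1); i[int(k*3.2),::8]=(0,0,255)
cv2.imwrite("pics/crop.png",i)
```

```text
(no output)
```

View pics/crop.png

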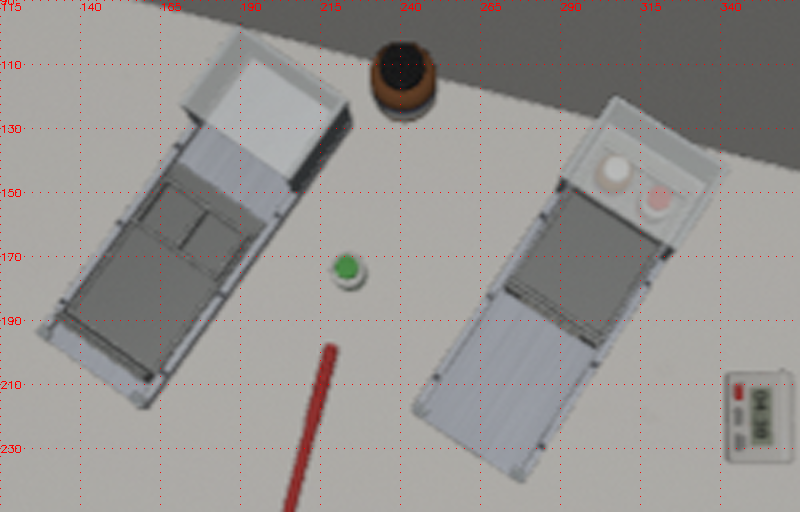

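```bash
cat > h.py <<'E'
import numpy as np,cv2
def cloud(d):
    v,u=np.mgrid[:384,:512]; z=d["range_z"]
    c=np.stack([(u-d["cx"])/d["fx"]*z,(v-d["cy"])/d["fy"]*z,z],-1)
    return (c-d["t"])@d["R"]
def at(d,u,v,h):
    r=np.array([(u-d["cx"])/d["fx"],(v-d["cy"])/d["fy"],1])@d["R"]; o=-d["t"]@d["R"]
    return o+r*(h-o[2])/r[2]
E
python3 - <<'E'
import numpy as np,cv2
from h import *
d=np.load("top0.npz"); P=cloud(d)
c=lambda x,y,h:at(d,115+(x+.5)/3.2-.5,90+(y+.5)/3.2-.5,h)
for n,pts in dict(empty=[(45,332),(147,406)],loaded=[(416,410),(520,479)]).items():
    A,B=[c(x,y,.01) for x,y in pts]; print(n,"front",A.round(4),B.round(4),np.linalg.norm(A-B).round(4),"yaw",np.degrees(np.arctan2((B-A)[0],-(B-A)[1])*-1).round(1))
print("lipL",c(503,288,.04).round(4),c(596,346,.04).round(4)); print("lipE",c(63,310,.04).round(4),c(152,378,.04).round(4))
z=P[...,2]
for n,(x0,x1,y0,y1) in dict(empty=(125,227,98,218),loaded=(242,345,118,242)).items():
    m=np.zeros(z.shape,bool); m[y0:y1,x0:x1]=1; m&=(z>.006)&(z<.1)
    k,lab,st,ce=cv2.connectedComponentsWithStats(m.astype(np.uint8)); j=1+st[1:,4].argmax(); q=P[lab==j]
    r=cv2.minAreaRect(q[:,:2].astype(np.float32)*1000); print(n,len(q),r)
    h=q[q[:,2]>.06]; print("hood",len(h),cv2.minAreaRect(h[:,:2].astype(np.float32)*1000) if len(h) else 0)
for n,(x,y) in dict(marker_t=(330,347),marker_b=(290,511),sb=(346,268),rb=(403,68)).items(): print(n,c(x,y,{'sb':.045,'rb':.078}.get(n,.01)).round(3))
E
```

```text
empty front [0.4834 0.0548 0.01  ] [ 0.4296 -0.0204  0.01  ] 0.0924 yaw 35.6
loaded front [ 0.4264 -0.2145  0.01  ] [ 0.3768 -0.2892  0.01  ] 0.0896 yaw 33.6
lipL [ 0.511  -0.2766  0.04  ] [ 0.4697 -0.3419  0.04  ]
lipE [0.4959 0.0346 0.04  ] [ 0.4476 -0.0293  0.04  ]
empty 4894 ((560.2553100585938, -53.65245056152344), (99.0958480834961, 260.2774353027344), 55.44581604003906)
hood 1364 ((638.0730590820312, -108.39112854003906), (96.32374572753906, 70.17295837402344), 54.50840759277344)
loaded 5132 ((519.9185791015625, -325.6847839355469), (133.18399047851562, 295.6804504394531), 65.6365966796875)
hood 1492 ((602.6918334960938, -382.288330078125), (96.03386688232422, 106.17703247070312), 56.69803237915039)
marker_t [ 0.472 -0.152  0.01 ]
marker_b [ 0.354 -0.124  0.01 ]
sb [ 0.525 -0.166  0.045]
rb [ 0.66  -0.207  0.078]
```

```bash
python3 -m pendant '0.202 -0.437 0 0 0 -0.147 1;0.202 -0.437 0 0 0 -0.147 1;0.202 -0.437 0 0 0 -0.147 1;0.202 -0.437 0 0 0 -0.147 1;0.202 -0.437 0 0 0 -0.147 1;0.202 -0.437 0 0 0 -0.147 1;0.202 -0.437 0 0 0 -0.147 1;0.202 -0.437 0 0 0 -0.147 1;0.202 -0.437 0 0 0 -0.147 1;0.202 -0.437 0 0 0 -0.147 1;0.202 -0.437 -0.1 0 0 -0.147 1;0.202 -0.437 -0.1 0 0 -0.147 1;0.202 -0.437 -0.15 0 0 -0.147 1'
python3 - <<'E'
import numpy as np
from h import *
d=np.load("top0.npz"); P=cloud(d); z=P[...,2]
# loaded: robust fit from low frame points (rails/lip), excluding hood area clutter
m=np.zeros(z.shape,bool); m[150:242,242:330]=1; m&=(z>.006)&(z<.05)
m=cv2.morphologyEx(m.astype(np.uint8),cv2.MORPH_OPEN,np.ones((3,3),np.uint8))
k,lab,st,ce=cv2.connectedComponentsWithStats(m); j=1+st[1:,4].argmax(); q=P[lab==j]
for y in np.radians([-32,-33,-34,-35,-36]):
    ex=np.array([np.cos(y),np.sin(y)]); ey=np.array([-ex[1],ex[0]])
    a=q[:,:2]@ex; b=q[:,:2]@ey; lo,hi=b.min(),b.max(); f=a.min()
    c=(f+.13)*ex+(lo+hi)/2*ey; print(np.degrees(y).round(),"width",(hi-lo).round(4),"center",c.round(4))
E
```

```text
time_s: 1.72
eef_pos: [0.4373, 0.0336, 0.0881]
orientation: [3.141, 0.002, 2.532]
contact_force: [0.5, 0.3, 0.1]
opening: 0.0004
gripper_force: 0.0
-32.0 width 0.0997 center [ 0.5084 -0.3195]
-33.0 width 0.0973 center [ 0.5088 -0.3201]
-34.0 width 0.0974 center [ 0.5082 -0.3202]
-35.0 width 0.1 center [ 0.5072 -0.3204]
-36.0 width 0.103 center [ 0.5063 -0.3205]
```

```bash
python3 -m pendant '0 0 -0.06 0 0 0 1;0 0 -0.06 0 0 0 1;0 0 -0.06 0 0 0 1'
python3 - <<'E'
from workcell import manip
import cv2,numpy as np
a=manip.get_image("top")["img"][90:250,115:365,::-1]; b=manip.get_image("side")["img"][130:290,90:340,::-1]
cv2.imwrite("pics/pre.png",cv2.resize(np.vstack([a,b]),None,fx=1.85,fy=1.85))
E
```

```text
time_s: 2.1
eef_pos: [0.4383, 0.0327, 0.0307]
orientation: [3.141, 0.002, 2.531]
contact_force: [0.7, 0.0, 0.8]
opening: 0.0003
gripper_force: 0.0
```

View pics/pre.png

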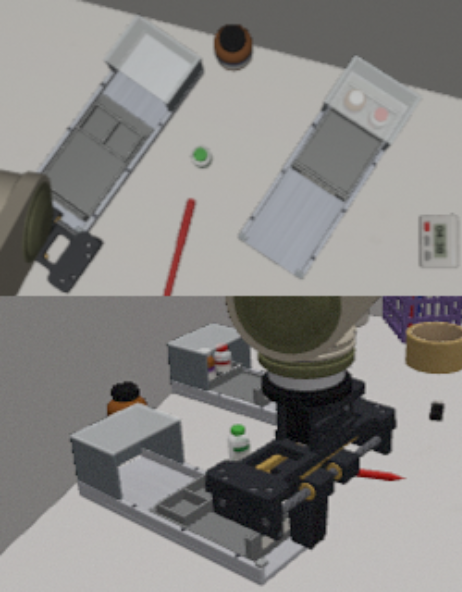

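The shut fingers stand in front of the empty tray's lip, in line with it and clear of the rails. Now I'll push.

```bash
python3 -m pendant '0.0082 -0.0057 0 0 0 0 1;0.0164 -0.0115 0 0 0 0 1;0.0246 -0.0172 0 0 0 0 1;0.0328 -0.023 0 0 0 0 1;0.041 -0.0287 0 0 0 0 1;0.0492 -0.0344 0 0 0 0 1;0.0574 -0.0402 0 0 0 0 1;0.0656 -0.0459 0 0 0 0 1;0.0737 -0.0516 0 0 0 0 1;0.082 -0.0574 0 0 0 0 1;0.088 -0.0617 0 0 0 0 1;0.0926 -0.0648 0 0 0 0 1;0.0967 -0.0677 0 0 0 0 1;0.0967 -0.0677 0 0 0 0 1'
```

```text
time_s: 3.95
eef_pos: [0.5348, -0.0356, 0.0289]
orientation: [3.141, 0.002, 2.53]
contact_force: [-0.9, 0.0, -0.3]
opening: 0.0006
gripper_force: 0.0
```

```bash
python3 -m pendant '0.0016 -0.0011 0 0 0 0 1;0.0033 -0.0023 0 0 0 0 1;0.0049 -0.0034 0 0 0 0 1;0.0049 -0.0034 0 0 0 0 1'; python3 -m pendant '0.0016 -0.0011 0 0 0 0 1;0.0033 -0.0023 0 0 0 0 1;0.0033 -0.0023 0 0 0 0 1'
```

```text
time_s: 4.45
eef_pos: [0.5351, -0.0359, 0.0288]
orientation: [-3.14, -0.011, 2.531]
contact_force: [-22.7, 15.5, 20.0]
opening: 0.0009
gripper_force: 13.6
time_s: 4.82
eef_pos: [0.5353, -0.036, 0.0287]
orientation: [-3.138, -0.02, 2.531]
contact_force: [-39.1, 25.1, 34.7]
opening: 0.0008
gripper_force: 23.4
```

```bash
python3 -m pendant '-0.015 0.0105 0 0 0 0 1;-0.03 0.021 0 0 0 0 1;-0.03 0.021 0.06 0 0 0 1;-0.03 0.021 0.12 0 0 0 1;-0.03 0.021 0.132 0 0 0 1;-0.0234 -0.285 0.132 0 0 0.026 1;-0.0234 -0.285 0.132 0 0 0.026 1;-0.0234 -0.285 0.132 0 0 0.026 1;-0.0234 -0.285 0.132 0 0 0.026 1;-0.0234 -0.285 0.132 0 0 0.026 1;-0.0234 -0.285 0.132 0 0 0.026 1;-0.0234 -0.285 0.132 0 0 0.026 1;-0.0234 -0.285 0.072 0 0 0.026 1;-0.0234 -0.285 0.042 0 0 0.026 1;-0.0234 -0.285 0.042 0 0 0.026 1'
python3 - <<'E'
from workcell import manip
import cv2,numpy as np
a=manip.get_image("top")["img"][90:250,115:365,::-1]; b=manip.get_image("side")["img"][130:290,90:340,::-1]
cv2.imwrite("pics/pre2.png",cv2.resize(np.vstack([a,b]),None,fx=1.85,fy=1.85))
E
```

```text
time_s: 6.7
eef_pos: [0.5184, -0.324, 0.069]
orientation: [3.141, -0.004, 2.557]
contact_force: [0.8, 0.3, 0.0]
opening: 0.0002
gripper_force: 0.0
```

View pics/pre2.png

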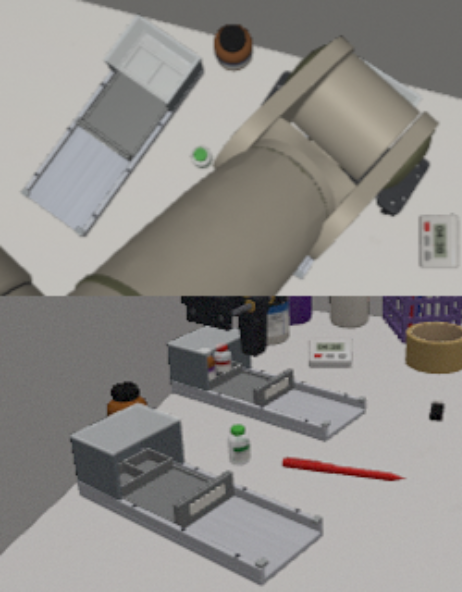

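The empty tray is home, and the fingertip is over the loaded tray's well between the lip and the hood. I'll descend and draw gently.

```bash
python3 -m pendant '0 0 -0.043 0 0 0 1;0 0 -0.043 0 0 0 1;0 0 -0.043 0 0 0 1;-0.0042 0.0028 -0.043 0 0 0 1;-0.0083 0.0055 -0.043 0 0 0 1;-0.0108 0.0072 -0.043 0 0 0 1;-0.0125 0.0083 -0.043 0 0 0 1;-0.0142 0.0094 -0.043 0 0 0 1;-0.0167 0.011 -0.043 0 0 0 1;-0.02 0.0132 -0.043 0 0 0 1;-0.0242 0.016 -0.043 0 0 0 1;-0.0284 0.0188 -0.043 0 0 0 1;-0.0325 0.0215 -0.043 0 0 0 1;-0.0367 0.0243 -0.043 0 0 0 1;-0.0409 0.027 -0.043 0 0 0 1;-0.045 0.0298 -0.043 0 0 0 1;-0.0484 0.032 -0.043 0 0 0 1;-0.05 0.0331 -0.043 0 0 0 1'
python3 - <<'E'
from workcell import manip
import cv2,numpy as np
b=manip.get_image("side")["img"][100:290,90:340,::-1]
cv2.imwrite("pics/mid.png",cv2.resize(b,None,fx=2.5,fy=2.5))
E
```

```text
time_s: 9.05
eef_pos: [0.4686, -0.2929, 0.0277]
orientation: [-3.142, -0.0, 2.556]
contact_force: [3.3, -3.0, 1.9]
opening: 0.0006
gripper_force: 1.3
```

View pics/mid.png

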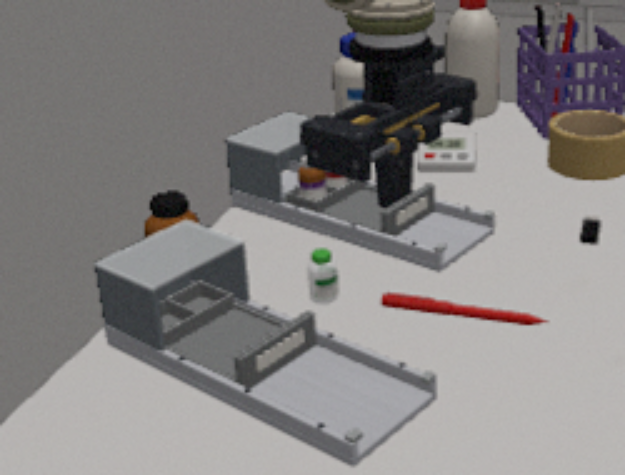

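The tray is following the finger and both bottles are upright. I'll continue to the stop.

```bash
python3 -m pendant '-0.0017 0.0011 0 0 0 0 1;-0.0042 0.0028 0 0 0 0 1;-0.0075 0.005 0 0 0 0 1;-0.0117 0.0077 0 0 0 0 1;-0.0158 0.0105 0 0 0 0 1;-0.02 0.0132 0 0 0 0 1;-0.0242 0.016 0 0 0 0 1;-0.0284 0.0188 0 0 0 0 1;-0.0325 0.0215 0 0 0 0 1;-0.0367 0.0243 0 0 0 0 1;-0.0409 0.027 0 0 0 0 1;-0.0442 0.0292 0 0 0 0 1;-0.0467 0.0309 0 0 0 0 1;-0.0484 0.032 0 0 0 0 1;-0.0492 0.0326 0 0 0 0 1;-0.05 0.0331 0 0 0 0 1;-0.05 0.0331 0 0 0 0 1'
python3 -m pendant '-0.0008 0.0006 0 0 0 0 1;-0.0017 0.0011 0 0 0 0 1;-0.0025 0.0017 0 0 0 0 1;-0.0033 0.0022 0 0 0 0 1;-0.0042 0.0028 0 0 0 0 1;-0.0042 0.0028 0 0 0 0 1'
```

```text
time_s: 11.22
eef_pos: [0.4188, -0.2598, 0.0277]
orientation: [3.142, -0.0, 2.556]
contact_force: [0.7, -2.6, -0.1]
opening: 0.0005
gripper_force: 0.9
time_s: 11.98
eef_pos: [0.4153, -0.2575, 0.0278]
orientation: [-3.142, 0.002, 2.555]
contact_force: [5.7, -3.9, -3.9]
opening: 0.0008
gripper_force: 3.5
```

```bash
python3 -m pendant '-0.0008 0.0006 0 0 0 0 1;-0.0017 0.0011 0 0 0 0 1;-0.0025 0.0017 0 0 0 0 1;-0.0033 0.0022 0 0 0 0 1;-0.0033 0.0022 0 0 0 0 1'
```

```text
time_s: 12.6
eef_pos: [0.415, -0.2575, 0.0281]
orientation: [-3.141, 0.012, 2.554]
contact_force: [23.1, -12.2, -19.9]
opening: 0.0003
gripper_force: 13.0
```

The force rise marks the stop, and the finger is at loader x ≈ -112 mm against -113 expected. I'll release, lift clear and check.

```bash
python3 -m pendant '0.005 -0.0033 0 0 0 0 1;0.0125 -0.0083 0 0 0 0 1;0.0167 -0.011 0 0 0 0 1;0.0167 -0.011 0 0 0 0 1;0.0167 -0.011 0.04 0 0 0 1;0.0167 -0.011 0.1 0 0 0 1;0.0167 -0.011 0.15 0 0 0 1;-0.1 0.2 0.2 0 0 0 1;-0.1 0.3 0.2 0 0 0 1;-0.1 0.4 0.2 0 0 0 1;-0.1 0.5 0.2 0 0 0 1;-0.1 0.5 0.2 0 0 0 1;-0.1 0.5 0.2 0 0 0 1;-0.1 0.5 0.2 0 0 0 1;-0.1 0.5 0.2 0 0 0 1'
python3 - <<'E'
from workcell import manip
import cv2,numpy as np
from h import *
d=manip.get_image("top"); cv2.imwrite("t.png",d["img"][:,:,::-1])
a=d["img"][90:250,115:365,::-1]; b=manip.get_image("side")["img"][130:290,90:340,::-1]
cv2.imwrite("pics/end.png",cv2.resize(np.vstack([a,b]),None,fx=1.85,fy=1.85))
E
```

```text
time_s: 14.48
eef_pos: [0.3151, 0.2169, 0.226]
orientation: [3.141, 0.0, 2.556]
contact_force: [2.5, 0.5, 0.1]
opening: 0.0004
gripper_force: 0.0
```

View pics/end.png

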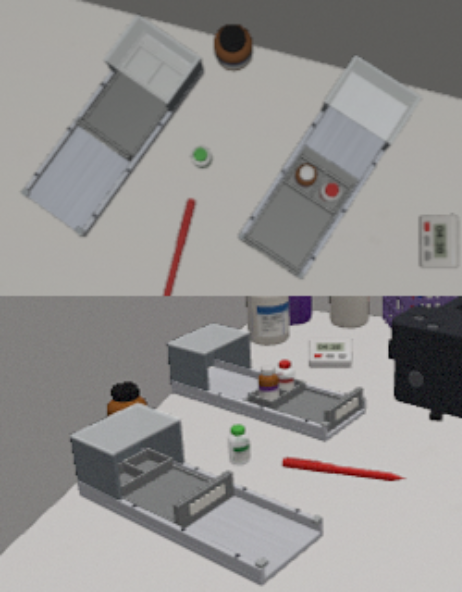

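The empty tray is home, the loaded tray is out at its stop with both bottles upright in their pockets, and the bystanders look unmoved.

```bash
python3 -m pendant '0 0 0 0 0 0 1;0 0 0 0 0 0 1;0 0 0 0 0 0 1;0 0 0 0 0 0 1' ; python3 -c "
from workcell import manip
print(manip.sign_off())"
```

```text
time_s: 15.08
eef_pos: [0.3164, 0.2143, 0.2257]
orientation: [-3.142, 0.0, 2.554]
contact_force: [0.4, 0.1, 0.0]
opening: 0.0004
gripper_force: 0.0
the job is handed in; nothing more can be done
None
```

I handed the job in at about 15 s: the empty tray was pushed to its rear stop, then the loaded tray was drawn to its front stop with both bottles upright in their pockets and the bystanders apparently unmoved; the sign-off returned no verdict.

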